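# Seat a filter carrier behind the detector's lip and hold it down

### The arm

A 7-joint arm with a two-finger parallel gripper is mounted at the origin on the work surface. World frame = base frame: x ahead of the robot, y to its left, z up, the work surface at z = 0. Lengths are in m, angles in rad, forces in N, time in s.
With the tool pointing down it reaches from about 0.425 to 0.95 m from the base axis. Payload 4.7 kg.
Tool frame: the origin (TCP) lies between the finger pads; the fingertips stand 25 mm ahead of it and the grasp point (between the pads) lies 6 mm ahead of it; x points along the fingers, z is the direction in which the jaws open and shut, and the axes are right-handed (so a half turn about x gives the same grasp; the last joint's range is limited). The gripper opens to 85 mm and grips with 20 to 120 N. Pads are 22 mm wide; open, the fingers measure 114 mm over their backs; the gripper's body (76 mm by 85 mm) begins 54 mm behind the grasp point. The pads swing forward as they close: fully open they stand 13 mm farther back than shut.
Start: joints at [1.263, 0.469, -0.049, 1.532, 0.024, 1.141, -0.082], TCP at [0.186, -0.649, 0.256] pointing down, gripper open.
Joint ranges: [-2.59, 2.59], [-0.33, 1.99], [-1.39, 1.29], [0.1, 2.45], [-1.04, 4.18], [0.21, 1.99], [-2.66, 2.66]. Speed limits (rad/s): [2.57, 2.57, 3.14, 3.14, 3.14, 3.14, 3.14].

### API

Orientations are given as a 3x3 rotation matrix whose columns are the frame's x, y, z axes.
In Python, from rig import * gives the robot as it stands. Calls block until the motion is done:
- movep(position, orientation): joint-space move of the TCP to a pose.
- move_l(position, attitude=None, feed=0.15, until_force=None): straight line of the TCP; attitude=None keeps the orientation; feed is the mean speed in m/s. With until_force (N) it stops when the force on the tool has changed by that much, and returns True; else False.
- move_joints(angles): joint-space move.
- command_gripper(opening, newtons=None): finger opening in m; newtons is the grip in N (None keeps the last); returns when the fingers have stopped.
- sleep(seconds).
- inverse_kinematics(position, orientation): joint angles nearest the present ones, or None.
- sense(): the state.
- camera(name): name is "scene" or "top"; returns (picture, depth): 480x640x3 uint8, red, green, blue; 480x640 float32, m along the optical axis (not along the pixel's ray), 0 where there is no reading.
- camera_params(name): a dict with "K" (3x3 intrinsics, pixels), "dist" ([k1, k2, p1, p2, k3] as OpenCV has them; the pictures are not rectified), "position" and "rotation" of the camera in the world. Camera axes: x right, y down, z forward; pixel columns grow to the right and rows downward; lengths in m; the calibration is good to about 2 mm. A picture is of the moment at which its call begins. camera_params takes no time and is no camera call.
A pose or a line that the arm cannot do raises Unreachable and nothing moves.
- finish_job(): hands the job in, once; it reports no verdict.
The state is a dict: "time_s": time; "joint_pos": joint angles; "qd": joint speeds; "joint_efforts": joint torques, N m; "position": TCP position; "tcp_rot": TCP orientation; "wrist_force": force on the tool from outside, world axes, zero at the start; "ft_torque": the same for the moment, N m; "finger_gap": finger opening in m.
Only numpy, scipy, OpenCV 4.12 (cv2) and the standard library are available. Lean on these libraries where they do the work, as an engineer would, in place of code of your own. Each camera call takes 0.05 s, during which the arm holds its last target. There are 200 camera calls.

### The job

Pull the detector box's shutter knob all the way out so that it clicks open and uncovers the filter slot, and leave it out. Then take the filter carrier (the plate with the round window and the grip tab) from its stand, slide it upright down behind the lip at the box's face, feel for the sprung pad underneath and press the carrier fully home, without forcing it hard. Finish while still holding it pressed down there, because the spring lifts it again if you let go; leave the blank plate and everything else on the bench where it is.

Things in the scene. Friction and masses are not known exactly. Their poses are not given: they have to be found in the camera images.
- fixture: Fixed detector box on a base 190 x 150 x 10 mm. Origin: on the table under the centre of the filter slot; +x points from the slot into the box, z up; the shutter knob is on the -x side. The black box, 130 mm wide, has its upright front face at x = +6 mm and its top at z = 78 mm. The slot, 12 mm wide in x, 64 mm in y, lies between this face and the lip, with the sprung pad at its bottom.
- lip_top (a point): Middle of the top edge of the aluminium lip: x = -10, y = 0, z = 46 mm in the box's frame, same axes. The lip's inner face is at x = -6 mm and flares outward from z = 38 mm to x = -11 mm at the top. Cheeks at y = +-32 mm, tops at z = 54 mm, close the slot's ends and reach forward to x = -55 mm. The steel shutter blade (z = 46 to 50 mm) covers the slot until pulled.
- shutter (a joint): How far the shutter is pulled out, m: 0 = home, slot covered; 0.030 = fully out, slot open. It slides along the box's -x (out of the front). A detent must be overcome, about 5 N at most with the drag: it springs back home when let go before about 0.014 and snaps fully out beyond about 0.016, and stays there.
- shutter_knob (a point): Centre of the shutter's black knob: a cylinder 24 mm in diameter and 25 mm long, its axis along the box's x, 48 mm above the table, at x = -83 mm in the box's frame when home. It moves with the shutter. 15 mm of bare 10 mm rod lies between the knob and the blade and cheeks.
- pad (a joint): How far the sprung pad at the bottom of the slot is pressed down, m: 0 = up (its top at z = 30 mm), 0.008 = bottomed (top at z = 22 mm), a hard stop. It takes about 3 N to start it and 8 N to bottom it; it rises again when not pressed (the carrier's weight does not move it).
- carrier: Loose aluminium filter carrier, upright in a black stand on the left or right: a plate 8 mm thick (x), 56 wide (y), 75 high with a round dark-rimmed 26 mm window, and a centred grip tab 12 mm thick (x), 30 wide (y), from 75 to 105 mm above the foot. Origin: centre of its underside, z up; same both ways round. About 130 g (varies). In the slot its thickness lies along the box's x.
- carrier_foot (a point): Centre of the carrier's underside (same as its origin).
- carrier_tab (a point): Point in the grip tab to pinch across its 12 mm thickness, 92 mm above the foot.
- stand_a: Fixed black stand, 60 x 100 mm, that holds the carrier: a groove 10 mm wide (x) and 60 mm long (y), its floor 10 mm and its walls' tops 35 mm above the table. Origin: centre of its underside.
- stand_b: Fixed black stand of the same shape that holds the blank plate.
- blank: Loose plain aluminium plate 8 x 56 x 60 mm, no window and no tab, standing in the other stand; to be left there. Origin: centre of its underside.
- post: Bystander: lens on a black post, 125 mm high, on a round foot of 50 mm.
- tool_stand: Bystander: round steel stand of 90 mm foot with upright grey-handled drivers, 129 mm high.
- driver: Bystander: screwdriver, 160 mm, lying on the table.
- lens_ring: Bystander: black ring, 44 mm across, 12 mm high.
- cleaner: Bystander: small white bottle, 40 mm across, 90 mm high.
- fork_clamp: Bystander: flat dark steel fork clamp, 90 x 30 x 8 mm.

How it is judged:
On the way, in this order (a step that is already met when the one before it is completed fails the run):
1. the shutter knob is pulled out to its open click (value of joint shutter above 0.026 m), for 0.2 s.
2. the carrier's foot is behind the lip (x of carrier_foot in the frame of fixture between -0.006 and 0.006 m and y of carrier_foot in the frame of fixture between -0.008 and 0.008 m and z of carrier_foot in the frame of fixture below 0.04 m), for 0.1 s.
At the end, for the whole second after the job is handed in: For the last second the robot touches the carrier (over 2 N) and keeps it home: pad at least 6 mm down, foot under 25.5 mm above the table, within 6 mm (x) and 8 mm (y) of the slot centre, upright within 0.12 rad, square within 0.15 rad, at rest; shutter over 24 mm out (x of carrier_foot in the frame of fixture between -0.006 and 0.006 m and y of carrier_foot in the frame of fixture between -0.008 and 0.008 m and value of joint shutter above 0.024 m and value of joint pad above 0.006 m and z of carrier_foot in the frame of fixture below 0.0255 m and angle between carrier's own z axis and vertical below 0.12 rad and angle between the x axis of carrier and the x axis of fixture, either way round below 0.15 rad and linear speed of carrier below 0.02 m/s and contact force between any of the fingers, the arm and carrier above 2 N); the arm keeps its last pose, push and grip.
It fails at once if the carrier is forced against the detector box with more than 60 N (contact force between carrier and fixture above 60 N).
It fails at once if the blank plate is moved by more than 30 mm (distance of blank from where it was at the start of the episode above 0.03 m).
It fails at once if a bystander is moved by more than 30 mm (distance of any of post, tool_stand, driver, lens_ring, cleaner, fork_clamp from where it was at the start of the episode above 0.03 m).
It also fails if it takes over 45 s, if anything falls off the work surface, if the arm or the gripper's body presses on something with over 40 N, if the wrist force passes 120 N, or if a joint passes its speed limit or range.

## Working session

There is one attempt and no reset: what is moved stays moved. The work goes in short steps, each a Python script; the robot and the scene stay as the last script left them, time stands still between calls to the robot, and variables do not carry over. Pictures are saved under pics/ and viewed, about 8 in all and at most 12, crops included, and the job is handed in when it is done.

```bash
mkdir -p pics; ls
python3 - <<'E'
from rig import *
import cv2,numpy as np
for n in ("scene","top"):
    p,d=camera(n); cv2.imwrite(f"pics/{n}0.png",p[:,:,::-1]); np.save(f"pics/{n}0.npy",d)
    print(n,camera_params(n))
s=sense();print(s["time_s"],s["position"],s["tcp_rot"],s["finger_gap"])
E
```

```text
pics
scene {'K': array([[452.26186888,   0.        , 317.62796731],
       [  0.        , 452.26186888, 235.44705498],
       [  0.        ,   0.        ,   1.        ]]), 'dist': array([-0.03558749,  0.        ,  0.        ,  0.        ,  0.        ]), 'position': array([ 1.10585879, -0.54786789,  0.7643107 ]), 'rotation': array([[ 0.71077604,  0.4700321 , -0.52332328],
       [ 0.70339642, -0.48081332,  0.52349979],
       [-0.00555909, -0.74019483, -0.67236948]])}
top {'K': array([[433.71955082,   0.        , 325.81554544],
       [  0.        , 433.71955082, 242.93914568],
       [  0.        ,   0.        ,   1.        ]]), 'dist': array([-0.04418169,  0.        ,  0.        ,  0.        ,  0.        ]), 'position': array([0.48909236, 0.00852519, 1.02693683]), 'rotation': array([[ 0.01245276, -0.99629434,  0.08510296],
       [-0.99958747, -0.01460631, -0.02472959],
       [ 0.02588099, -0.0847599 , -0.99606523]])}
0.1 [ 0.18561541 -0.64847034  0.25536184] [[-5.65423709e-04  9.61389541e-01  2.75190535e-01]
 [ 1.68601914e-03  2.75191105e-01 -9.61388066e-01]
 [-9.99998419e-01 -7.96150967e-05 -1.77652074e-03]] 0.08562542600797414
```

View pics/scene0.png

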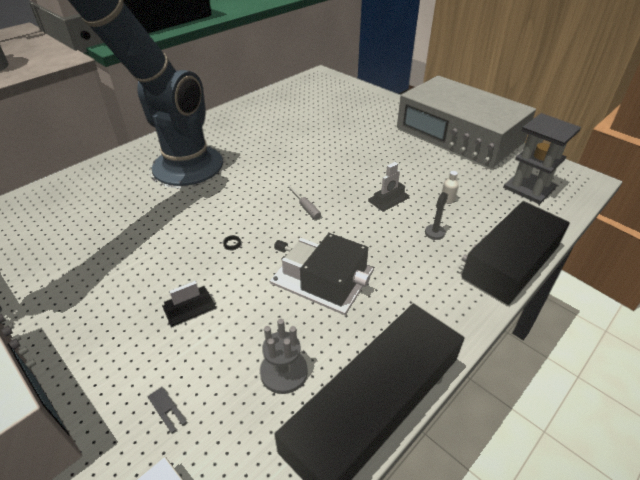

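View pics/top0.png

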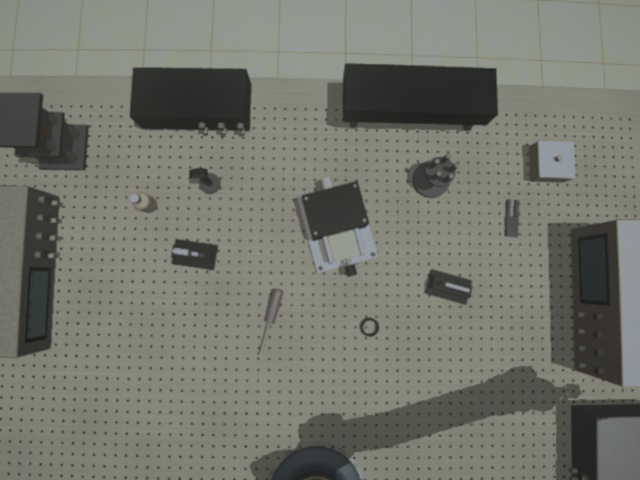

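The scene view shows the box at (325,268), the knob at (281,246), the carrier in its stand at (390,187) and the blank at (187,300). In the top view the box is at (337,210), the knob at (350,269), the carrier at (190,253) and the blank at (450,287). Next I'll view enlarged crops.

Run:
```python
import cv2,numpy as np
s=cv2.imread("pics/scene0.png");t=cv2.imread("pics/top0.png")
def c(im,x,y,w,h,k): return cv2.resize(im[y:y+h,x:x+w],None,fx=k,fy=k,interpolation=cv2.INTER_CUBIC)
# each 400x300
m=np.vstack([np.hstack([c(t,290,175,100,105,4),c(s,270,225,110,85,4)[:340,:440]] if 0 else [c(t,290,205,100,75,4),c(s,268,228,100,75,4)]),
 np.hstack([c(t,160,230,64,48,6.25),c(s,358,156,64,48,6.25)])])
m=cv2.convertScaleAbs(m,alpha=1.5);cv2.imwrite("pics/crop0.png",m);print(m.shape)
```

```text
(600, 800, 3)
```

View pics/crop0.png

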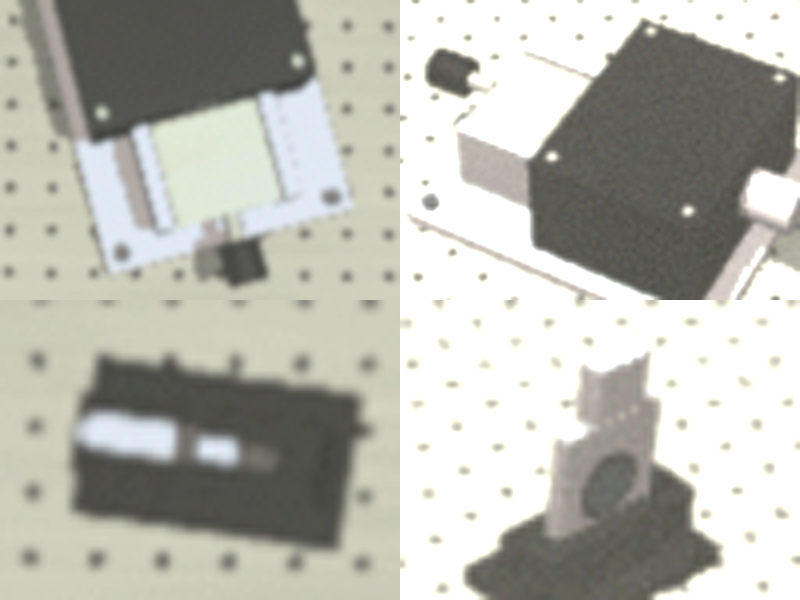

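```bash
cat > h.py <<'E'
from rig import *
import cv2,numpy as np
from scipy.optimize import least_squares
P={n:camera_params(n) for n in("scene","top")}
def proj(n,X):
    p=P[n];R=p["rotation"].T
    return cv2.projectPoints(np.atleast_2d(np.array(X,float)),cv2.Rodrigues(R)[0],-R@p["position"],p["K"],p["dist"])[0][:,0]
def Rz(a): c,s=np.cos(a),np.sin(a);return np.array([[c,-s,0],[s,c,0],[0,0,1.]])
def fit(obs,x0,z=0.):
    "obs: (cam,(u,v),local mm)"
    def f(q): return np.concatenate([(proj(n,Rz(q[2])@(np.array(l)/1e3)+[q[0],q[1],z])[0]-uv) for n,uv,l in obs])
    r=least_squares(f,x0,loss="soft_l1");return r.x,r.fun.reshape(-1,2)
def ray(n,uv,z):
    p=P[n];u=cv2.undistortPoints(np.array([[uv]],float),p["K"],p["dist"])[0,0]
    d=p["rotation"]@[u[0],u[1],1];return p["position"]+d*(z-p["position"][2])/d[2]
E
python3 - <<'E'
from h import *
np.set_printoptions(precision=4,suppress=True)
T=lambda u,v:(290+u/4,205+v/4)
S=lambda u,v:(268+(u-400)/4,228+v/4)
T2=lambda u,v:(160+u/6.25,230+(v-300)/6.25)
S2=lambda u,v:(358+(u-400)/6.25,156+(v-300)/6.25)
F=[("top",T(92,140),(6,65,78)),("top",T(314,82),(6,-65,78)),("top",T(243,258),(-83,0,56)),
("scene",S(530,162),(6,-65,78)),("scene",S(645,20),(6,65,78)),("scene",S(453,72),(-83,0,48))]
print(ray("top",T(200,120),.08))
for sub in (F,F[:3],F[3:]):
    q,r=fit(sub,[.55,0,.3]);print("fix",q,r.tolist() if sub is F else "")
C=[("top",T2(128,434),(0,0,105)),("top",T2(238,450),(0,-28,75)),
("scene",S2(582,368),(6,-15,105)),("scene",S2(648,352),(6,15,105)),("scene",S2(553,440),(4,-28,75)),("scene",S2(657,402),(4,28,75)),("scene",S2(550,537),(4,-28,25))]
for sub in (C,C[:2],C[2:]):
    q,r=fit(sub,[.5,.35,-.1],.010);print("car",q,r.tolist() if sub is C else "")
print("stand edges",[ray("top",T2(*p),.035) for p in((100,360),(357,395),(75,513),(338,548))])
d=np.load("pics/top0.npy");print(d[249:256,170:202:2])
E
```

```text
[ 0.588  -0.0459  0.08  ]
fix [ 0.5922 -0.0497  0.2853] [[-0.504287361883712, -1.5547351082806529], [0.6602125582447229, -2.677983942986657], [0.3889104357588735, 0.28476256118472065], [-0.29290174198007435, -0.8054159870952162], [-0.5417957942319731, -1.788899744904569], [-0.013720742355985749, -0.5434387964638745]]
fix [ 0.5888 -0.0494  0.28  ] 
fix [ 0.595  -0.0517  0.276 ] 
car [ 0.5449  0.2866 -0.2089] [[2.0519148242195513, -0.11091319376831166], [1.1485490677536916, 1.0956994254789834], [1.7595037351376277, 0.16814380686162167], [0.11369580983631522, -0.8596525829485699], [0.9043396467267826, -0.45169447236651195], [0.6445340967140964, -1.1347359766632508], [-0.32348562908805434, -0.533712742811673]]
car [ 0.5445  0.2903 -0.1076] 
car [ 0.5456  0.2834 -0.2477] 
stand edges [array([0.5765, 0.327 , 0.035 ]), array([0.565 , 0.2324, 0.035 ]), array([0.5204, 0.3339, 0.035 ]), array([0.509 , 0.2375, 0.035 ])]
[[1.0201 0.9347 0.9052 0.9031 0.9039 0.9036 0.9053 0.9058 0.9068 0.9848
  0.9831 0.9847 0.9862 0.9865 0.986  0.9845]
 [1.0205 0.9351 0.9032 0.9053 0.9065 0.9057 0.9029 0.9069 0.9078 0.9074
  0.9238 0.9881 0.983  0.9846 0.9857 0.987 ]
 [1.0166 0.9356 0.9036 0.903  0.9039 0.9066 0.9044 0.9064 0.9071 0.9085
  0.9218 0.9351 0.9876 0.9864 0.9854 0.9877]
 [1.0176 0.9825 0.9049 0.904  0.9054 0.9031 0.9031 0.9042 0.906  0.9063
  0.9276 0.9373 0.9364 0.9349 0.9357 0.9898]
 [1.0159 0.9848 0.983  0.9048 0.9024 0.9075 0.908  0.9061 0.9038 0.908
  0.924  0.935  0.9334 0.9364 0.9401 0.9536]
 [1.0157 0.9856 0.9845 0.9832 0.9812 0.9853 0.9171 0.9057 0.9053 0.9096
  0.9244 0.9379 0.9361 0.9356 0.9427 0.9568]
 [1.0177 0.9838 0.9862 0.9841 0.9869 0.983  0.9853 0.985  0.9844 0.9827
  0.9261 0.9617 0.9455 0.9329 0.9431 0.9566]]
```

```bash
cat >> h.py <<'E'
def cloud(n,d):
    p=P[n];v,u=np.mgrid[:480,:640];uv=np.stack([u,v],-1).reshape(-1,1,2).astype(float)
    a=cv2.undistortPoints(uv,p["K"],p["dist"])[:,0]; z=d.ravel()
    X=np.c_[a*z[:,None],z]@p["rotation"].T+p["position"]; return X[z>0],np.flatnonzero(z>0)
def near(X,c,r): return X[np.hypot(X[:,0]-c[0],X[:,1]-c[1])<r]
E
python3 - <<'E'
from h import *
np.set_printoptions(precision=4,suppress=True)
def rect(Y): 
    (c,s,a)=cv2.minAreaRect((Y[:,:2]*1000).astype(np.float32));return np.array(c),np.array(s),a
for n in("top","scene"):
    X,_=cloud(n,np.load(f"pics/{n}0.npy"))
    A=near(X,(.545,.285),.08)
    Y=A[(A[:,2]>.105)];print(n,"tab",len(Y),Y.mean(0),rect(Y))
    Y=A[(A[:,2]>.077)&(A[:,2]<.092)];print(" shoulder",len(Y),rect(Y)if len(Y)>3 else"")
    Y=A[(A[:,2]>.028)&(A[:,2]<.04)];print(" stand",len(Y),np.median(Y[:,2]),rect(Y))
    B=near(X,(.60,-.045),.2)
    Y=B[(B[:,2]>.071)&(B[:,2]<.086)];print(" boxtop",len(Y),np.median(Y[:,2]),rect(Y))
    q,_2=[.592,-.05,.28],0
    L=(B-[q[0],q[1],0])@Rz(q[2])*1000
    Y=L[(abs(L[:,0]+83)<25)&(abs(L[:,1])<22)&(L[:,2]>40)];print(" knob(local)",len(Y),Y.min(0),Y.max(0),Y.mean(0))
    Y=L[(abs(L[:,0]+35)<40)&(abs(L[:,1])<50)&(L[:,2]>40)&(L[:,2]<60)];print(" cover(local)",len(Y),np.percentile(Y,[2,50,98],axis=0).tolist(),rect(Y/1000))
    Y=L[(L[:,2]>4)&(L[:,2]<16)&(abs(L[:,0])<150)];print(" base",len(Y),rect(Y/1000))
E
```

```text
top tab 89 [0.5457 0.2894 0.1155] (array([545.947 , 290.4998]), array([31.3157, 11.89  ]), 82.7256851196289)
 shoulder 34 (array([546.2751, 290.4716]), array([56.8561,  7.4426]), 81.44135284423828)
 stand 372 0.03564389332108342 (array([546.2029, 291.8592]), array([93.192 , 29.9986]), 82.6622314453125)
 boxtop 2627 0.07874373762582865 (array([646.9284, -33.53  ]), array([101.868 , 130.1345]), 15.74148941040039)
 knob(local) 140 [-94.176  -10.4687  48.1862] [-58.2111  13.3372  63.894 ] [-78.8228   2.0144  56.6698]
 cover(local) 1021 [[-69.84124044121289, -38.98889175034288, 46.79796017950197], [-26.168224552115944, 1.0787502650507235, 51.402133613698275], [3.6857879007913583, 41.64071964683693, 57.621184045228695]] (array([-34.9768,   1.1258]), array([84.1736, 79.86  ]), 89.99226379394531)
 base 1771 (array([-0.4312,  3.1042]), array([298.3891, 390.6382]), 0.48773711919784546)
scene tab 57 [0.5459 0.287  0.1111] (array([544.5714, 288.0734]), array([30.8851, 14.4259]), 76.08451080322266)
 shoulder 70 (array([545.9203, 288.655 ]), array([58.3706, 15.1647]), 77.13835144042969)
 stand 207 0.032836821899642654 (array([548.4875, 288.9194]), array([93.3402, 33.1901]), 77.8995132446289)
 boxtop 2084 0.07634309001392642 (array([645.2209, -36.1995]), array([101.2648, 132.9154]), 16.008817672729492)
 knob(local) 139 [-97.4654 -13.2653  40.6477] [-58.4596   8.4269  60.0884] [-79.442   -5.299   52.1519]
 cover(local) 659 [[-72.2363647028242, -43.78943552755903, 42.35249819621715], [-34.54791682235888, -3.994736207111018, 48.9260405642239], [-10.035329737647896, 38.884749831528445, 54.12977983834786]] (array([-41.477 ,  -1.4042]), array([66.8862, 88.213 ]), 0.6921782493591309)
 base 1093 (array([10.0252, 51.5138]), array([218.8782, 260.2611]), 0.1911853551864624)
```

```bash
cat >> h.py <<'E'
YB=.277; O=np.array([.5918,-.0503,0]); RB=Rz(YB)
def att(z): z=np.array(z,float);z/=np.linalg.norm(z);x=np.array([0,0,-1.]);return np.c_[x,np.cross(z,x),z]
def bp(x,y,z): return O+RB@(np.array([x,y,z])/1e3)
def st(m=""):
    s=sense();L=RB.T@(np.array(s["position"])-O)*1e3
    print(m,"t%.1f"%s["time_s"],"tcp local",L.round(1),"F local",(RB.T@s["wrist_force"]).round(1),"gap %.4f"%s["finger_gap"],flush=True)
E
python3 - <<'E'
from h import *
A=att(-RB[:,1])
movep(bp(-84,0,160),A)
st("above")
print(move_l(bp(-84,0,54),feed=.12,until_force=6)); st("down")
command_gripper(.0,25); st("closed")
print(move_l(bp(-84-33,0,54),feed=.05,until_force=25)); st("pulled")
sleep(.3)
command_gripper(.085); st("open")
p,d=camera("top");cv2.imwrite("pics/top1.png",p[:,:,::-1]);np.save("pics/top1.npy",d)
move_l(bp(-84-33,0,200),feed=.25); st("up")
E
```

```text
above t2.5 tcp local [-84.2  -1.1 160.1] F local [-0.8  0.6 -1.1] gap 0.0853
False
down t3.5 tcp local [-83.4  -0.2  54.6] F local [0.8 0.1 0.1] gap 0.0853
closed t4.1 tcp local [-84.    0.9  54.3] F local [-1.1  3.2  5.6] gap 0.0234
False
pulled t4.9 tcp local [-114.1    0.9   54.4] F local [ 7.2  4.6 -3.4] gap 0.0233
open t5.8 tcp local [-1.171e+02 -1.000e-01  5.400e+01] F local [0.5 0.4 0.5] gap 0.0848
up t6.6 tcp local [-117.9    0.2  199. ] F local [0.6 0.5 0.5] gap 0.0852
```

Run:
```python
from h import *
yc=-.13;RC=Rz(yc);A=att(RC[:,0]);C=np.array([.5455,.2895,0])
for R in (att(RC[:,0]),att(-RC[:,0]),att(RB[:,0]),att(-RB[:,0])):
    for p in (C+[0,0,.25],bp(0,0,200)):
        q=inverse_kinematics(p,R);print(None if q is None else np.round(q,2))
p,d=camera("top");X,_=cloud("top",d)
L=(near(X,O,.2)-O)@RB*1000
Y=L[(abs(L[:,0]+113)<25)&(abs(L[:,1])<22)&(L[:,2]>40)&(L[:,2]<70)];print("knob",len(Y),Y.min(0),Y.max(0)) if len(Y) else 0
movep(C+[0,0,.22],A); st("above")
p,d=camera("scene");cv2.imwrite("pics/scene1.png",p[:,:,::-1])
print(move_l(C+[0,0,.108],feed=.12,until_force=6));s=sense();print(s["position"])
command_gripper(0,20);s=sense();print(s["time_s"],"closed",s["position"],s["wrist_force"],s["ft_torque"],s["finger_gap"])
p,d=camera("scene");cv2.imwrite("pics/scene2.png",p[:,:,::-1])
a=[cv2.imread(f"pics/scene{i}.png") for i in(1,2)]
m=np.hstack([cv2.resize(a[0][200:320,240:400],(400,300),interpolation=cv2.INTER_CUBIC),cv2.resize(a[1][120:240,310:470],(400,300),interpolation=cv2.INTER_CUBIC)])
cv2.imwrite("pics/crop1.png",cv2.convertScaleAbs(m,alpha=1.4))
```

```text
[ 0.03  0.51 -0.82  1.65  0.4   1.16 -1.02]
[ 0.52  0.48 -0.68  1.76  0.35  1.02 -0.42]
[ 0.21  0.66 -1.18  1.64  0.63  1.28  1.93]
[ 0.81  0.69 -1.18  1.75  0.68  1.18  2.44]
[ 0.06  0.53 -0.88  1.65  0.44  1.18 -0.65]
[ 0.58  0.5  -0.77  1.76  0.4   1.04 -0.06]
[ 0.21  0.66 -1.18  1.64  0.63  1.28  2.33]
[-0.52  0.46  0.72  1.83 -0.36  0.99 -2.51]
above t8.1 tcp local [ 48.5 337.2 219.5] F local [ 0.1 -0.1 -0.4] gap 0.0851
False
[0.5459698  0.28996413 0.10885195]
9.8583 closed [0.54546873 0.28954797 0.10812469] [-0.80474189  0.34659485  1.24090999] [-0.04307717  0.10172315  0.03519347] 0.01159872989337454
```

View pics/crop1.png

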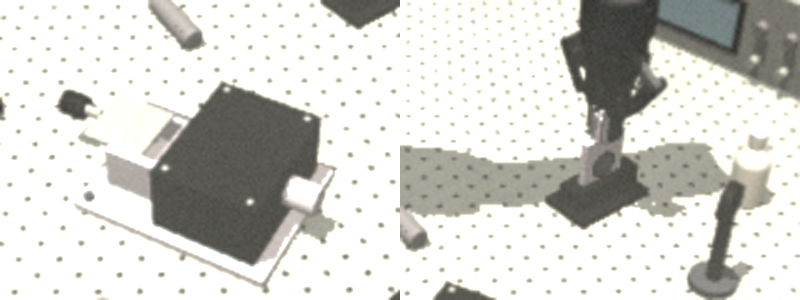

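The shutter is out and the slot is uncovered, seen as a dark opening at about (165,135) in the left half. The carrier tab is pinched with an 11.6 mm gap and small forces. Next I lift it and carry it over the slot.

Run:
```python
from h import *
np.set_printoptions(precision=2,suppress=True)
command_gripper(0,60)
p=np.array(sense()["position"]);
move_l([p[0],p[1],.25],feed=.2);st("lift")
movep(bp(-2,1,98+95),att(RB[:,0]));sleep(.3);st("over")
for n in("top","scene"):
    p,d=camera(n);cv2.imwrite(f"pics/{n}3.png",p[:,:,::-1]);X,_=cloud(n,d)
    L=(near(X,O,.1)-O)@RB*1000
    Y=L[(abs(L[:,0])<25)&(abs(L[:,1])<40)&(L[:,2]>100)&(L[:,2]<172)];print(n,len(Y),np.percentile(Y,[3,50,97],axis=0) if len(Y) else "")
p=cv2.imread("pics/scene3.png")
q=proj("scene",bp(0,0,120))[0].astype(int);print(q)
c=p[q[1]-70:q[1]+80,q[0]-100:q[0]+100];cv2.imwrite("pics/crop3.png",cv2.convertScaleAbs(cv2.resize(c,None,fx=4,fy=4,interpolation=cv2.INTER_CUBIC),alpha=1.4))
print("origin of crop",q-[100,70])
```

```text
lift t11.0 tcp local [ 47.7 339.  248.5] F local [-0.2 -1.  -1.5] gap 0.0111
over t12.6 tcp local [ -1.6   1.9 193.2] F local [ 0.5  0.2 -1.3] gap 0.0112
top 26 [[ -4.71  22.49 103.39]
 [ -4.38  30.09 141.4 ]
 [  2.4   31.66 170.65]]
scene 389 [[ -6.75 -26.96 102.78]
 [  0.68 -11.18 134.92]
 [  2.47  29.3  169.92]]
[312 233]
origin of crop [212 163]
```

View pics/crop3.png

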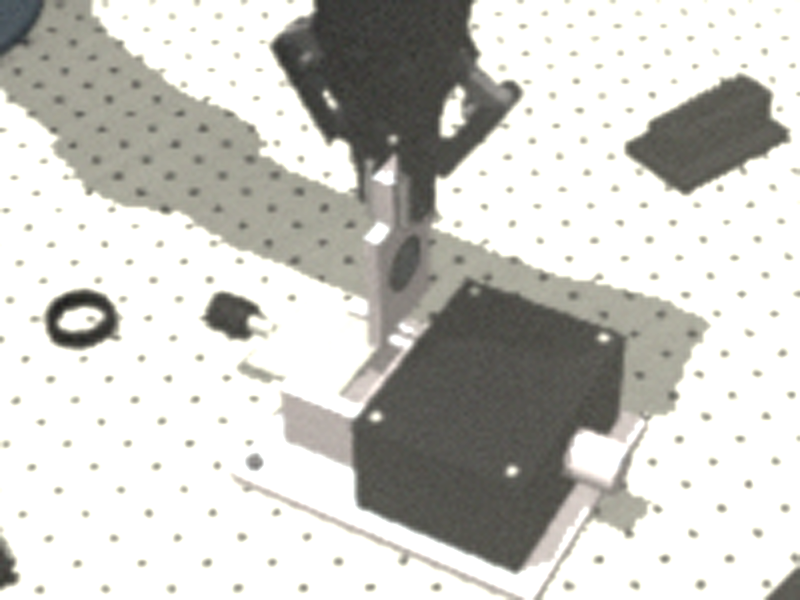

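The carrier hangs upright and square above the open slot, with its foot near (378,345) in the crop. The clouds put it about 2 mm too far to +y relative to the box. I'll correct that and feel for the box face to fix x.

Run:
```python
from h import *
A=att(RB[:,0])
move_l(bp(-6,-.7,98+95),A,feed=.1)
print(move_l(bp(-6,-.7,98+63),A,feed=.1,until_force=5));sleep(.2);st("low")
f0=RB.T@sense()["wrist_force"]
print(move_l(bp(9,-.7,98+63),A,feed=.02,until_force=4));st("touch")
s=sense();np.save("touch.npy",RB.T@(s["position"]-O)*1e3)
for n in("scene",):
    p,d=camera(n);cv2.imwrite(f"pics/{n}4.png",p[:,:,::-1])
c=p[140:290,250:450,::-1];cv2.imwrite("pics/crop4.png",cv2.convertScaleAbs(cv2.resize(c,None,fx=4,fy=4,interpolation=cv2.INTER_CUBIC),alpha=1.4))
```

```text
False
low t13.6 tcp local [ -5.5  -0.7 161.6] F local [-0.6 -0.1  0.2] gap 0.0114
True
touch t14.1 tcp local [  2.3  -0.7 160.2] F local [ 0.1  0.9 -0.5] gap 0.0113
```

View pics/crop4.png

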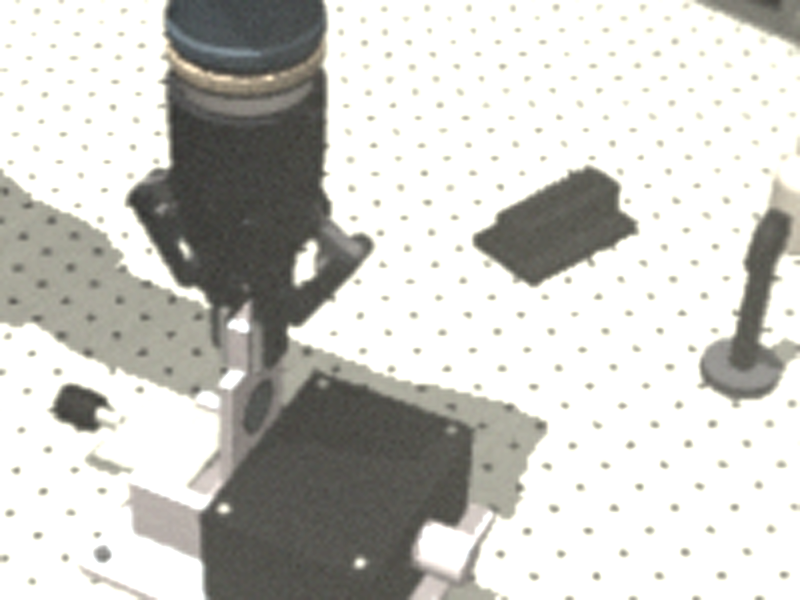

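The plate is at the face and the trigger came at x = +2.3, against +2 expected. The residual force was near 0, so I'll confirm with a slight press before inserting.

Run:
```python
from h import *
A=att(RB[:,0])
for x in(2,3,4,5):
    move_l(bp(x,-.7,161),A,feed=.02);sleep(.2);st(f"x{x}")
    if (RB.T@sense()["wrist_force"])[0]<-6: break
move_l(bp(0,-.7,161),A,feed=.03);sleep(.2);st("back")
```

```text
x2 t14.6 tcp local [  1.9  -0.7 160.9] F local [-0.5  0.1 -1.3] gap 0.0111
x3 t15.1 tcp local [  2.6  -0.8 160.9] F local [-2.4 -1.3  0.2] gap 0.0108
x4 t15.5 tcp local [  3.   -0.8 160.8] F local [-4.6  0.6  2.2] gap 0.0110
x5 t16.0 tcp local [  3.3  -0.8 160.7] F local [-5.4  0.3  2.9] gap 0.0112
back t16.5 tcp local [  0.5  -0.6 161.1] F local [-1.1 -0.  -2. ] gap 0.0109
```

Run:
```python
from h import *
A=att(RB[:,0])
h=False
for z in(150,143,136,132):
    h=move_l(bp(0,-.7,z),A,feed=.05,until_force=6);sleep(.15);st(f"z{z} {h}")
    if h: break
if not h:
    for z in (129,127,125,123,121,119,117,115):
        move_l(bp(0,-.7,z),A,feed=.02);sleep(.2);st(f"press{z}")
        if sense()["wrist_force"][2]>13: break
```

```text
z150 False t17.0 tcp local [ 1.000e-01 -7.000e-01  1.501e+02] F local [ 0.5  0.3 -0.8] gap 0.0113
z143 False t17.5 tcp local [ 1.00e-01 -7.00e-01  1.43e+02] F local [-0.6  0.  -1.4] gap 0.0111
z136 False t17.9 tcp local [ 1.00e-01 -7.00e-01  1.36e+02] F local [-0.   0.3 -0.6] gap 0.0113
z132 False t18.3 tcp local [  0.   -0.7 132. ] F local [ 0.6  0.5 -1.3] gap 0.0110
press129 t18.8 tcp local [ 1.000e-01 -7.000e-01  1.291e+02] F local [ 0.6 -0.5 -1.4] gap 0.0111
press127 t19.2 tcp local [  0.3  -0.8 127.3] F local [0.4 0.7 1.1] gap 0.0114
press125 t19.7 tcp local [  0.3  -0.7 125.2] F local [-0.8  0.2  3.5] gap 0.0114
press123 t20.1 tcp local [  0.3  -0.7 123.2] F local [0.7 0.1 3.4] gap 0.0112
press121 t20.6 tcp local [  0.3  -0.7 121.3] F local [ 0.1 -1.   5.1] gap 0.0111
press119 t21.1 tcp local [  0.4  -0.7 120.1] F local [-0.8 -0.1  9.7] gap 0.0112
press117 t21.5 tcp local [  0.8  -0.6 120. ] F local [-4.1 -0.6 22.4] gap 0.0112
```

It bottomed at TCP z = 120 mm, which puts the foot at 22 mm. I'll ease the push and check.

Run:
```python
from h import *
move_l(bp(-.2,-.7,118.3),att(RB[:,0]),feed=.02);sleep(.5);st("hold");sleep(.5);st("hold")
o=[]
for n,(x,y) in(("scene",(240,160)),("top",(260,180))):
    p,d=camera(n);o.append(cv2.resize(p[y:y+150,x:x+130,::-1],None,fx=3,fy=3,interpolation=cv2.INTER_CUBIC))
cv2.imwrite("pics/crop5.png",cv2.convertScaleAbs(np.hstack(o),alpha=1.4))
```

```text
hold t22.2 tcp local [  0.5  -0.7 120.1] F local [-2.1 -0.5 13.8] gap 0.0110
hold t22.8 tcp local [  0.5  -0.7 120.1] F local [-2.3 -1.3 13.7] gap 0.0109
```

View pics/crop5.png

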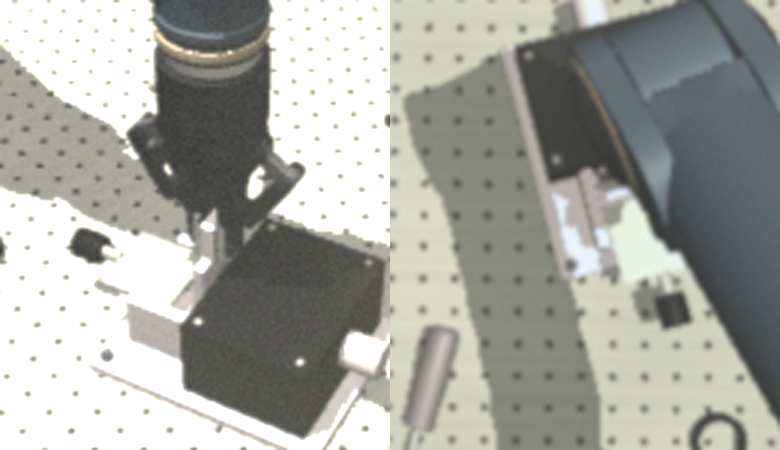

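The carrier sits behind the lip at about (205,250) in the left half, pressed down. The knob is still out at (90,245), and also at (670,308) in the top view. I'm handing in.

```bash
python3 -c "
from h import *
finish_job(); st('end')"
```

```text
the job is handed in; nothing more can be done
the job is handed in; nothing more can be done
```

I pulled the shutter knob out to its stop and moved the carrier from its stand into the slot. I felt for the box face to set its position, then pressed it down until the pad bottomed. I handed in while still holding it there, at about 23 s on the robot's clock.

**Last checks before hand-in:**
- **Push and depth:** I held it with a steady push of about 14 N. The TCP was at 120 mm, which puts the foot at about 22 mm, the hard stop. The force climbed at about 3 mm and again at 8 mm of travel, as the sprung pad should.
- **Position:** the carrier was about 0.2 mm (x) and 1–2 mm (y) from the slot centre. It looked upright and square.
- **Shutter:** both cameras showed the knob still out. I judged "fully out" from the end stop and the pictures, not from a direct reading.
- **Forces:** the highest wrist force I read was about 22 N, for a moment at the bottom before I eased off.

**Disagreements:** the two cameras differed by 2–3 mm, so I averaged them and corrected by touch. The first touch on the box face left almost no force, so I repeated it, and it agreed within 0.3 mm of where I expected. I did not look specifically at the blank plate or the bystanders again at the end. The final call after hand-in returned no state, so the hold during the last second is not confirmed.

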